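# Count along the drying rack and push the detergent bar into the third gap

## Task

Run a fingertip along the top rail of the steel rack to count its gaps, starting over the gap at the ball-topped end post: touch the rail over the first gap, then the second, then the third, whether a gap is empty or not, and do not touch the rail beyond the third. Then push the loose detergent bar along the shelf and lengthwise into that third gap until it is fully home against the back wire, never lifting or tipping it or pushing it into any other gap. Leave the bottles, fan, clip and brush as they stand.

Things in the scene. Friction and masses are not known exactly. Their poses are not given: they have to be found in the camera images.
- rack: Steel wire rack, fixed to the shelf. Seven upright wire dividers 60 mm apart along y (the middle one at y = 0) make six gaps 52 mm clear, centred at y = +150, +90, +30, -30, -90, -150 mm. Origin on the shelf surface under the rack's middle; z up, x away from the robot, into the gaps. Gaps are open in front (-x) and floorless: things slide in on the shelf itself.
- divider_front (a point): Top of the front upright of the rack's middle divider, at rack x = -28 mm, 34 mm above the shelf. All dividers are alike: 8 mm wire, 38 mm high in front, sloping up to 61 mm at the back upright, rack x = +42 mm.
- back_wire (a point): Middle of the front face of the low back wire (rack x = +42 mm, 14 mm above the shelf), which closes all gaps behind and stops what is pushed in. Above it a rigid flat steel rail lies along the tops of the back uprights, its top face 64 mm above the shelf, rack x = +33 to +51 mm.
- ball (a point): Centre of the 30 mm black ball on top of the ball-topped end post, 85 mm above the shelf (top at 100 mm). The post is fixed at one end of the rack, 197 mm from the rack's middle along y and at rack x = +7 mm: at the +y or the -y end. Gaps are counted from this post.
- flat_cap (a point): Top of the low, flat square-capped end post (22 mm cap, 40 mm high) at the rack's other end, likewise fixed.
- bar_mid (a point): Centre of the loose detergent bar, a plain cream block 80 mm long (its x), 36 mm wide (its y), 28 mm high, about 100 g (it stops as soon as it is no longer pushed), lying flat on the shelf in front of the rack, roughly parallel with the gaps. Origin 14 mm above its underside. Fully home, its centre is at rack x = +2 mm and its near end stands about 6 mm out of the gap.
- bar: The same detergent bar; origin at the centre of its underside, same axes.
- rail_a: The 58.5 mm stretch of the top rail over the gap at the +y end, 18 mm deep (x); origin at the middle of its top face, 64 mm above the shelf, axes as the rack's.
- rail_b: The 58.5 mm stretch of the top rail over the second gap from the +y end, 18 mm deep (x); origin at the middle of its top face, 64 mm above the shelf, axes as the rack's.
- rail_c: The 58.5 mm stretch of the top rail over the third gap from the +y end, 18 mm deep (x); origin at the middle of its top face, 64 mm above the shelf, axes as the rack's.
- rail_d: The 58.5 mm stretch of the top rail over the third gap from the -y end, 18 mm deep (x); origin at the middle of its top face, 64 mm above the shelf, axes as the rack's.
- rail_e: The 58.5 mm stretch of the top rail over the second gap from the -y end, 18 mm deep (x); origin at the middle of its top face, 64 mm above the shelf, axes as the rack's.
- rail_f: The 58.5 mm stretch of the top rail over the gap at the -y end, 18 mm deep (x); origin at the middle of its top face, 64 mm above the shelf, axes as the rack's.
- teal: Teal bottle, 68 mm across, 190 mm high; origin at the centre of its underside. Leave it alone.
- white: White bottle, 64 mm across, 170 mm high; origin at the centre of its underside. Leave it alone.
- lilac: Lilac bottle, 70 mm across, 180 mm high; origin at the centre of its underside. Leave it alone.
- lime: Small lime bottle, 48 mm across, 120 mm high, near the rack's +y end; origin at the centre of its underside. Leave it alone.
- fan: White mini fan, 84 mm base, 162 mm high; origin at the centre of its underside. Leave it alone.
- clip: Steel wringer clip, 60 x 26 x 23 mm, lying in the gap at the rack's +y end (that gap still counts); origin at the centre of its underside. Leave it alone.
- dish_brush: Wooden-handled dish brush, 205 mm long, 60 mm round head, lying beyond the rack; origin at the centre of its underside. Leave it alone.
Things that resemble listed ones, but are neither listed nor needed, are in the scene too. There is more than one size of the bar; the job needs the smaller. Several things look just like the part that bears ball: the one meant starts farthest from the robot's base.

How it is judged:
By the outcome, as a careful person would: the job done as asked, in the order asked, and still so for the second after the job is handed in, with the robot touching nothing.
It also fails if it takes over 64 s, if anything falls off the work surface, if the arm or the gripper's body presses on something with over 40 N, if the wrist force passes 120 N, or if a joint passes its speed limit or range.

## Robot

A 6-joint arm with a two-finger parallel gripper is mounted at the origin on the work surface. World frame = base frame: x ahead of the robot, y to its left, z up, the work surface at z = 0. Lengths are in m, angles in degrees, forces in N, time in s.
With the tool pointing down it reaches from about 0.275 to 0.975 m from the base axis. Payload 8.4 kg.
Tool frame: the origin (TCP) lies midway between the tips of the shut fingers; the grasp point (between the pads) lies 19 mm behind it (grasp_offset is the distance from the TCP to the grasp point, in m); z points along the fingers, x is the direction in which the jaws open and shut, and the axes are right-handed (so a half turn about z gives the same grasp; the last joint's range is limited). The gripper opens to 92 mm and grips with 3 to 60 N. Pads are 20 mm wide; open, the fingers measure 128 mm over their backs; the gripper's body (75 mm by 189 mm) begins 69 mm behind the grasp point.
Start: joints at [-0.138, 20.225, 93.587, -0, 66.188, -0.138], TCP at [0.625, -0, 0.215] pointing down, gripper open.
Joint ranges: [-150.9, 150.9], [-52.94, 120.26], [3.33, 152.33], [-74.26, 254.26], [0, 154.13], [-172.89, 172.89]. Speed limits (degrees/s): [127.2, 127.2, 159.86, 180, 180, 180].

## Interface

Orientations are given as a 3x3 rotation matrix whose columns are the frame's x, y, z axes.
In Python, from plant import * gives the robot as it stands.
- The arm moves only by the tool apply_moves, never from a script. Its argument "motion" is a list of rows, each an object of numbers: "x", "y", "z": the shift along the tool's x, y, z in m; "wx", "wy", "wz": the turn, a rotation vector about the tool's x, y, z in degrees; "jaw": the closure in counts, from 0 (fully open) to 255 (shut). A call has 1 to 12 rows; each row is the pose to reach, as a shift and turn from the pose commanded when the call began, along the tool's axes at that moment; what a row does not reach only later rows make up. A row lasts 1/12 s, in which the tool goes at most 41.7 mm and 7.16 degrees, less where a joint would pass 70% of its speed; a pose out of reach is approached as far as the arm can. A call with a gripper value outside its range is refused whole. The fingers move at their own pace and stop on an object; the grip force is fixed at half the most. Time passes only in rows, so rows that repeat a pose let the fingers close. It gives the time, the measured TCP pose, the force and the opening at its end, in the units of the state.
- sense(): the state, without advancing time (a new reading comes with each control period).
- grab_frame(name): name is "scene" or "side" or "wrist"; returns a dict with "pixels" (420x560x3 uint8, blue, green, red), "depth" (420x560 float32, m along the optical axis (not along the pixel's ray), 0 where there is no reading), "fovy" (degrees; the focal length in pixels is half the picture's height over the tangent of half this angle, whatever the lens; pixels are square), "cx", "cy" (the principal point, pixels), "extrinsics" (4x4, takes a point from camera to world coordinates). Camera axes: x right, y up, looking along -z (the intrinsics and any distortion apply to the point x, -y, -z); pixel columns grow to the right and rows downward; lengths in m; the calibration is good to about 2 mm. A picture is of the moment at which its call begins.
- hand_in(): hands the job in, once; it reports no verdict.
The state is a dict: "clock": time; "joint_pos": joint angles; "joint_vel": joint speeds; "tau": joint torques, N m; "tool_pos": TCP position; "orientation": TCP orientation; "force": force on the tool from outside, world axes, zero at the start; "moment": the same for the moment, N m; "gripper_width": finger opening in m.
Only numpy, scipy, OpenCV 4.12 (cv2) and the standard library are available. Lean on these libraries where they do the work, as an engineer would, in place of code of your own. Each camera call takes 0.05 s, during which the arm holds its last target. There are 200 camera calls.

## Working session

There is one attempt and no reset: what is moved stays moved. The work goes in short steps, Python scripts to look and compute and a tool call to move; the robot and the scene stay as the last step left them, time stands still between calls to the robot, and variables do not carry over. Pictures are saved under pics/ and viewed, about 8 in all and at most 12, crops included, and the job is handed in when it is done.

Besides the shell and the picture viewer there is one more tool, called in YAML: its name, and indented under it one key for each argument. apply_moves: Moves the arm, as the interface text tells. Its arguments: {"type":"object","properties":{"motion":{"type":"array","items":{"type":"object","properties":{"x":{"type":"number"},"y":{"type":"number"},"z":{"type":"number"},"wx":{"type":"number"},"wy":{"type":"number"},"wz":{"type":"number"},"jaw":{"type":"number"}}}}},"required":["motion"]}

```bash
ls; mkdir -p pics
cat > h.py <<'E'
from plant import *
import numpy as np, cv2
def cam(n,save=None):
    f=grab_frame(n)
    if save: cv2.imwrite('pics/'+save,f['pixels']); np.savez('pics/'+save[:-4],**f)
    return f
def xyz(f):
    d=np.asarray(f['depth']);h,w=d.shape;F=h/2/np.tan(np.radians(float(f['fovy']))/2)
    v,u=np.mgrid[:h,:w]
    P=np.stack([(u-f['cx'])*d/F,-(v-f['cy'])*d/F,-d],-1)
    E=np.asarray(f['extrinsics']);return P@E[:3,:3].T+E[:3,3]
E
python3 - <<'E'
from h import *
f=cam('scene','s1.png');g=cam('side','d1.png')
for a in(f,g):print({k:(v if k!='extrinsics' else np.round(v,3)) for k,v in a.items() if k not in('pixels','depth')})
cv2.imwrite('pics/s1d1.png',cv2.resize(np.hstack([f['pixels'],g['pixels']]),(1120,420))[:, :])
print(sense())
E
```

```text
pics
{'fovy': 56.88906062645753, 'cx': 284.64143901158485, 'cy': 212.88085910694267, 'extrinsics': array([[-0.873, -0.371,  0.316,  0.883],
       [ 0.487, -0.671,  0.559,  0.596],
       [ 0.005,  0.642,  0.767,  0.875],
       [ 0.   ,  0.   ,  0.   ,  1.   ]])}
{'fovy': 51.98823359237875, 'cx': 283.4345264483754, 'cy': 208.18317032497418, 'extrinsics': array([[-0.898,  0.296, -0.327,  0.206],
       [-0.44 , -0.568,  0.696,  0.774],
       [ 0.02 ,  0.768,  0.64 ,  0.761],
       [ 0.   ,  0.   ,  0.   ,  1.   ]])}
{'clock': 0.1, 'joint_pos': array([-1.37461964e-01,  2.02581743e+01,  9.36247205e+01,  1.94588379e-04,
        6.61878302e+01, -1.39327477e-01]), 'joint_vel': array([ 0.03117937, -0.14179704, -0.07037868, -0.00481099,  0.04388392,
        0.00514435]), 'tau': array([-8.71753400e-04, -5.94903338e+01, -3.34933627e+01,  6.98069832e-02,
        1.83198228e-02, -2.35421521e-05]), 'tool_pos': array([6.24553989e-01, 2.71077233e-06, 2.13943223e-01]), 'orientation': array([[ 9.99999238e-01,  3.11824771e-05, -1.23437248e-03],
       [ 3.11899918e-05, -9.99999999e-01,  6.06857856e-06],
       [-1.23437229e-03, -6.10707400e-06, -9.99999238e-01]]), 'force': array([-0.27424406,  0.11211415, -0.3138096 ]), 'moment': array([-0.03652074, -0.02661637,  0.03828849]), 'gripper_width': 0.0917851400044414}
```

View pics/s1.png

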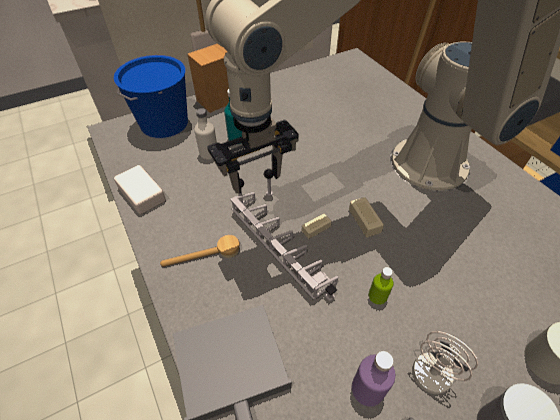

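View pics/d1.png

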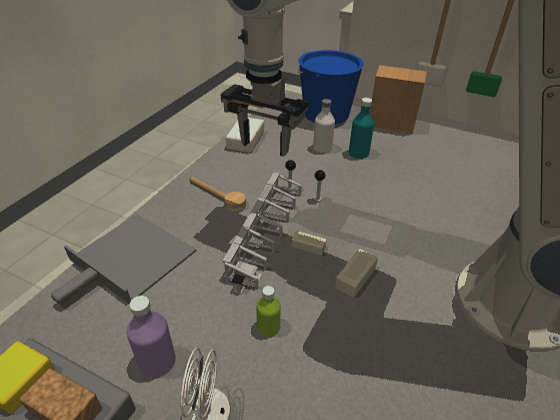

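The scene picture shows the rack running from (237,205) to (325,290), the small bar at (316,224) and a larger bar at (366,216). There are black balls near (240,183) and (269,174), and a dark cap at (331,290). The side picture shows the same balls at (291,165) and (320,176). Next I'll measure these.

```bash
cat > m.py <<'E'
from h import *
import sys
O=[]
for n,roi in(('s1',(165,310,210,400)),('d1',(145,300,190,380))):
    f=dict(np.load(f'pics/{n}.npz'));P=xyz(f);im=f['pixels']
    pts={'s1':[(240,183),(269,174),(331,290),(316,220),(366,212),(320,289)],'d1':[(291,165),(320,176),(239,280),(310,238),(358,268)]}[n]
    print(n,[(p,np.round(np.median(P[p[1]-1:p[1]+2,p[0]-1:p[0]+2].reshape(-1,3),0),3).tolist()) for p in pts])
    Z=P[...,2];hs=cv2.cvtColor(im,cv2.COLOR_BGR2HSV)
    r=np.zeros(Z.shape,bool);r[roi[0]:roi[1],roi[2]:roi[3]]=1
    m=r&(f['depth']>0)
    dark=m&(im.max(-1)<45)&(Z>.03)&(Z<.115)
    c,l,st,ce=cv2.connectedComponentsWithStats(dark.astype('u1'))
    for i in range(1,c):
        if st[i,4]>8:print('dark',st[i],np.round(np.median(P[l==i],0),3),'top',np.round(P[l==i][:,2].max(),3))
    q=m&(Z>.018)&(Z<.045)&(hs[...,1]>40)&(hs[...,0]<40)
    c,l,st,ce=cv2.connectedComponentsWithStats(q.astype('u1'))
    for i in range(1,c):
        if st[i,4]>40:
            t=P[l==i];t=t[t[:,2]>np.percentile(t[:,2],50)-.005];print('cream',st[i],np.round(t.mean(0),3),np.round(cv2.minAreaRect((t[:,:2]*1e3).astype('f4')),1) if 0 else cv2.minAreaRect((t[:,:2]*1e3).astype('f4')))
    q=m&(Z>.056)&(Z<.072)&(hs[...,1]<60)&(im.max(-1)>60)
    t=P[q];print('rail',len(t),cv2.minAreaRect((t[:,:2]*1e3).astype('f4')))
    big=cv2.resize(im[roi[0]:roi[1],roi[2]:roi[3]],None,fx=4,fy=4,interpolation=cv2.INTER_CUBIC)
    O.append(cv2.resize(big,(400,int(big.shape[0]*400/big.shape[1]))))
h=max(o.shape[0] for o in O)
cv2.imwrite('pics/crop1.png',np.hstack([cv2.copyMakeBorder(o,0,h-o.shape[0],0,0,0) for o in O]))
E
python3 m.py
```

```text
s1 [((240, 183), [0.617, -0.126, 0.096]), ((269, 174), [0.529, -0.124, 0.093]), ((331, 290), [0.56, 0.254, 0.04]), ((316, 220), [0.47, 0.044, 0.029]), ((366, 212), [0.336, 0.095, 0.04]), ((320, 289), [0.568, 0.22, 0.001])]
dark [264 170   9   9  64] [ 0.531 -0.127  0.093] top 0.101
dark [240 179   4   8  27] [ 0.613 -0.131  0.093] top 0.099
dark [326 284  10  11  48] [0.558 0.249 0.04 ] top 0.043
cream [349 197  35  37 707] [0.338 0.099 0.04 ] ((336.3695983886719, 95.13203430175781), (113.87445068359375, 52.515899658203125), 81.4920883178711)
cream [302 213  29  22 338] [0.476 0.053 0.028] ((473.8709716796875, 52.74365997314453), (80.26264953613281, 37.003211975097656), 4.828856468200684)
cream [210 235  30  20 384] [ 0.719 -0.001  0.029] ((719.5941162109375, -2.451091766357422), (56.73439407348633, 56.78913116455078), 65.6263198852539)
cream [369 287  20  15 115] [0.468 0.317 0.036] ((465.0524597167969, 314.7468566894531), (18.958051681518555, 45.627376556396484), 34.307373046875)
rail 912 ((563.4032592773438, 85.27516174316406), (137.21913146972656, 428.14996337890625), 7.255059242
[... 231 characters left out ...]
 -0.131  0.092] top 0.1
dark [315 170  10  11  81] [ 0.523 -0.125  0.092] top 0.102
dark [232 274  13  11  92] [0.557 0.251 0.039] top 0.042
cream [218 191  28  17 298] [0.717 0.001 0.027] ((720.8429565429688, 0.24942779541015625), (64.82625579833984, 62.54513931274414), 35.068721771240234)
cream [292 231  34  20 393] [0.472 0.056 0.027] ((472.4600830078125, 54.1212158203125), (78.6584701538086, 37.1720085144043), 5.8947367668151855)
cream [ 336  249   42   45 1006] [0.334 0.102 0.039] ((335.1282958984375, 97.79358673095703), (113.53839111328125, 51.00041961669922), 81.10138702392578)
rail 783 ((616.2608032226562, 44.42010498046875), (380.2666931152344, 130.7837677001953), 80.59066009521484)
```

View pics/crop1.png

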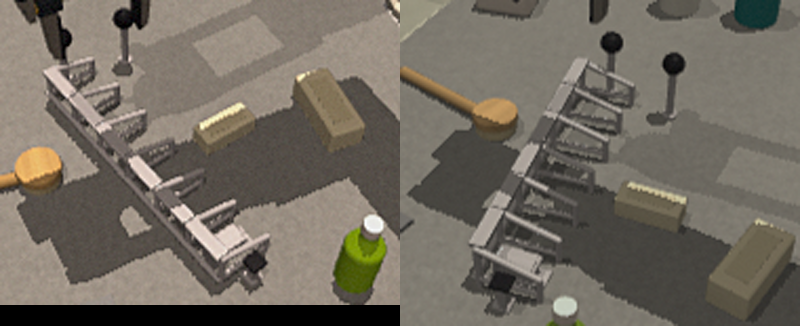

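```bash
cat > m2.py <<'E'
from h import *
T=[]
for n in('s1','d1'):
    f=dict(np.load(f'pics/{n}.npz'));P=xyz(f);im=f['pixels'];Z=P[...,2]
    a=np.radians(8);d=np.array([-np.sin(a),np.cos(a)]);c0=np.array([.578,.057])
    w=P[...,:2]-c0; y=w@d; x=w@np.array([d[1],-d[0]])
    q=(Z>.059)&(Z<.069)&(np.abs(y)<.185)&(x>.02)&(x<.075)
    t=P[q]; xx=x[q];yy=y[q]
    # centre of rail per y bin
    B=np.arange(-.18,.181,.02);C=[]
    for b0,b1 in zip(B[:-1],B[1:]):
        k=(yy>=b0)&(yy<b1)
        if k.sum()>5:C.append([(b0+b1)/2,np.median(xx[k]),np.percentile(xx[k],2),np.percentile(xx[k],98),k.sum(),np.median(t[k,2])])
    C=np.array(C);print(n);print(np.round(C*1e3)[:,[0,1,2,3,5]].astype(int).tolist());p=np.polyfit(C[:,0],C[:,1],1);print('fit x offs mid, slope deg',p[1],np.degrees(p[0]))
    w=(Z>.059)&(Z<.069)&(np.abs(x-.043)<.02)&(abs(y)<.3);print('y ext',np.percentile(y[w],[0,1,99,100]))
E
python3 m2.py
```

```text
s1
[[-170, 45, 38, 54, 64], [-150, 47, 37, 55, 65], [-130, 48, 38, 56, 64], [-110, 46, 38, 54, 64], [-90, 46, 37, 55, 65], [-70, 46, 36, 54, 64], [-50, 45, 37, 54, 64], [-30, 46, 36, 53, 64], [-10, 45, 35, 54, 64], [10, 46, 35, 53, 64], [30, 44, 36, 52, 65], [50, 44, 35, 52, 64], [70, 43, 34, 52, 64], [90, 44, 34, 52, 64], [110, 43, 34, 52, 64], [130, 43, 33, 51, 64], [150, 43, 35, 51, 64], [170, 42, 33, 50, 64]]
fit x offs mid, slope deg 0.04472336730717114 -0.7839493691275465
y ext [-0.18340165 -0.17849564  0.17434596  0.17893363]
d1
[[-170, 45, 37, 55, 63], [-150, 45, 37, 54, 63], [-130, 46, 37, 54, 62], [-110, 45, 36, 54, 63], [-90, 44, 36, 53, 63], [-70, 45, 36, 53, 63], [-50, 43, 35, 52, 63], [-30, 44, 35, 52, 63], [-10, 43, 35, 52, 63], [10, 43, 35, 51, 63], [30, 43, 34, 52, 63], [50, 42, 34, 50, 63], [70, 42, 34, 51, 63], [90, 42, 34, 51, 63], [110, 42, 33, 51, 63], [130, 41, 33, 50, 63], [150, 41, 33, 50, 63], [170, 40, 32, 50, 63]]
fit x offs mid, slope deg 0.043073891368366236 -0.8292786630524559
y ext [-0.18349921 -0.17478933  0.17635287  0.17969266]
```

apply_moves:
  motion:
    - {"x": 0.005,"y": 0.03,"wz": -4.4,"jaw": 255}
    - {"x": 0.012,"y": 0.06,"wz": -8.8,"jaw": 255}
    - {"x": 0.02,"y": 0.087,"wz": -8.8,"jaw": 255}
    - {"x": 0.02,"y": 0.087,"z": 0.04,"wz": -8.8,"jaw": 255}
    - {"x": 0.02,"y": 0.087,"z": 0.08,"wz": -8.8,"jaw": 255}
    - {"x": 0.02,"y": 0.087,"z": 0.11,"wz": -8.8,"jaw": 255}
    - {"x": 0.02,"y": 0.087,"z": 0.13,"wz": -8.8,"jaw": 255}
    - {"x": 0.02,"y": 0.087,"z": 0.13,"wz": -8.8,"jaw": 255}
    - {"x": 0.02,"y": 0.087,"z": 0.13,"wz": -8.8,"jaw": 255}
    - {"x": 0.02,"y": 0.087,"z": 0.13,"wz": -8.8,"jaw": 255}

```text
$.motion[0]: bad value
```

Run:
```python
from h import *
f=cam('side','d2.png');s=sense();print(s['tool_pos'],s['force'],s['gripper_width'],s['orientation'][:,0])
g=dict(np.load('pics/d1.npz'));P=xyz(g);
for p in((323,130),(360,130)):print(np.round(P[p[1],p[0]],3))
cv2.imwrite('pics/d2c.png',cv2.resize(f['pixels'][60:300,180:400],None,fx=2.5,fy=2.5))
```

```text
[6.24647252e-01 5.15207548e-06 2.14054820e-01] [ 0.36192773  0.52668239 -0.18076418] 0.0917239070502333 [ 9.99999522e-01 -1.47082407e-09 -9.77515373e-04]
[ 0.61  -0.364  0.085]
[ 0.498 -0.385  0.105]
```

View pics/d2c.png

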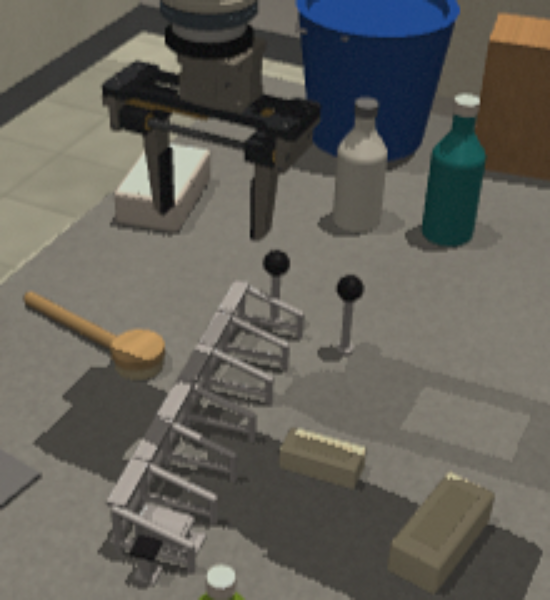

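The call was refused and nothing moved. The picture shows the arm still at the start, with the ball posts at (276,263) and (349,288). I'll resend with every field given.

apply_moves:
  motion:
    - {"x": 0.005,"y": 0.03,"z": 0,"wx": 0,"wy": 0,"wz": -4.4,"jaw": 255}
    - {"x": 0.012,"y": 0.06,"z": 0,"wx": 0,"wy": 0,"wz": -8.8,"jaw": 255}
    - {"x": 0.02,"y": 0.087,"z": 0,"wx": 0,"wy": 0,"wz": -8.8,"jaw": 255}
    - {"x": 0.02,"y": 0.087,"z": 0.04,"wx": 0,"wy": 0,"wz": -8.8,"jaw": 255}
    - {"x": 0.02,"y": 0.087,"z": 0.08,"wx": 0,"wy": 0,"wz": -8.8,"jaw": 255}
    - {"x": 0.02,"y": 0.087,"z": 0.11,"wx": 0,"wy": 0,"wz": -8.8,"jaw": 255}
    - {"x": 0.02,"y": 0.087,"z": 0.13,"wx": 0,"wy": 0,"wz": -8.8,"jaw": 255}
    - {"x": 0.02,"y": 0.087,"z": 0.13,"wx": 0,"wy": 0,"wz": -8.8,"jaw": 255}
    - {"x": 0.02,"y": 0.087,"z": 0.13,"wx": 0,"wy": 0,"wz": -8.8,"jaw": 255}
    - {"x": 0.02,"y": 0.087,"z": 0.13,"wx": 0,"wy": 0,"wz": -8.8,"jaw": 255}

```text
clock: 0.98
tool_pos: [0.646, -0.0871, 0.0859]
orientation: [[0.988, 0.153, 0.002], [0.153, -0.988, -0.0], [0.002, 0.0, -1.0]]
force: [0.0, -0.8, 0.3]
gripper_width: 0.0272
```

apply_moves:
  motion:
    - {"x": 0,"y": 0,"z": 0,"wx": 0,"wy": 0,"wz": 0,"jaw": 255}
    - {"x": 0,"y": 0,"z": 0,"wx": 0,"wy": 0,"wz": 0,"jaw": 255}
    - {"x": 0,"y": 0,"z": 0,"wx": 0,"wy": 0,"wz": 0,"jaw": 255}
    - {"x": 0,"y": 0,"z": 0,"wx": 0,"wy": 0,"wz": 0,"jaw": 255}
    - {"x": -0.001,"y": 0,"z": 0.006,"wx": 0,"wy": 0,"wz": 0,"jaw": 255}
    - {"x": -0.001,"y": 0,"z": 0.012,"wx": 0,"wy": 0,"wz": 0,"jaw": 255}
    - {"x": -0.001,"y": 0,"z": 0.016,"wx": 0,"wy": 0,"wz": 0,"jaw": 255}
    - {"x": -0.001,"y": 0,"z": 0.019,"wx": 0,"wy": 0,"wz": 0,"jaw": 255}
    - {"x": -0.001,"y": 0,"z": 0.019,"wx": 0,"wy": 0,"wz": 0,"jaw": 255}
    - {"x": -0.001,"y": 0,"z": 0.019,"wx": 0,"wy": 0,"wz": 0,"jaw": 255}

```text
clock: 1.82
tool_pos: [0.6438, -0.0871, 0.0651]
orientation: [[0.988, 0.153, -0.001], [0.153, -0.988, 0.0], [-0.001, -0.0, -1.0]]
force: [0.0, -0.3, -0.6]
gripper_width: 0.0007
```

apply_moves:
  motion:
    - {"x": 0,"y": 0,"z": 0.001,"wx": 0,"wy": 0,"wz": 0,"jaw": 255}
    - {"x": 0,"y": 0,"z": 0.002,"wx": 0,"wy": 0,"wz": 0,"jaw": 255}
    - {"x": 0,"y": 0,"z": 0.002,"wx": 0,"wy": 0,"wz": 0,"jaw": 255}
    - {"x": 0,"y": 0,"z": 0.002,"wx": 0,"wy": 0,"wz": 0,"jaw": 255}

```text
clock: 2.15
tool_pos: [0.6441, -0.0871, 0.0644]
orientation: [[0.988, 0.153, 0.0], [0.153, -0.988, -0.0], [0.0, 0.0, -1.0]]
force: [-2.4, 0.1, 8.1]
gripper_width: 0.0007
```

Contact over the first gap reads 8 N. I'll slide lightly along the rail to the second gap.

apply_moves:
  motion:
    - {"x": 0,"y": -0.006,"z": 0,"wx": 0,"wy": 0,"wz": 0,"jaw": 255}
    - {"x": 0,"y": -0.014,"z": 0,"wx": 0,"wy": 0,"wz": 0,"jaw": 255}
    - {"x": 0,"y": -0.022,"z": 0,"wx": 0,"wy": 0,"wz": 0,"jaw": 255}
    - {"x": 0,"y": -0.03,"z": 0,"wx": 0,"wy": 0,"wz": 0,"jaw": 255}
    - {"x": 0,"y": -0.038,"z": 0,"wx": 0,"wy": 0,"wz": 0,"jaw": 255}
    - {"x": 0,"y": -0.046,"z": 0,"wx": 0,"wy": 0,"wz": 0,"jaw": 255}
    - {"x": 0,"y": -0.054,"z": 0,"wx": 0,"wy": 0,"wz": 0,"jaw": 255}
    - {"x": 0,"y": -0.06,"z": 0,"wx": 0,"wy": 0,"wz": 0,"jaw": 255}
    - {"x": 0,"y": -0.06,"z": 0,"wx": 0,"wy": 0,"wz": 0,"jaw": 255}

```text
clock: 2.9
tool_pos: [0.6357, -0.027, 0.0644]
orientation: [[0.988, 0.154, 0.002], [0.154, -0.988, -0.0], [0.002, 0.001, -1.0]]
force: [0.2, 2.2, 6.2]
gripper_width: 0.0005
```

apply_moves:
  motion:
    - {"x": 0,"y": -0.006,"z": 0,"wx": 0,"wy": 0,"wz": 0,"jaw": 255}
    - {"x": 0,"y": -0.014,"z": 0,"wx": 0,"wy": 0,"wz": 0,"jaw": 255}
    - {"x": 0,"y": -0.022,"z": 0,"wx": 0,"wy": 0,"wz": 0,"jaw": 255}
    - {"x": 0,"y": -0.03,"z": 0,"wx": 0,"wy": 0,"wz": 0,"jaw": 255}
    - {"x": 0,"y": -0.038,"z": 0,"wx": 0,"wy": 0,"wz": 0,"jaw": 255}
    - {"x": 0,"y": -0.046,"z": 0,"wx": 0,"wy": 0,"wz": 0,"jaw": 255}
    - {"x": 0,"y": -0.053,"z": 0,"wx": 0,"wy": 0,"wz": 0,"jaw": 255}
    - {"x": 0,"y": -0.058,"z": 0,"wx": 0,"wy": 0,"wz": 0,"jaw": 255}
    - {"x": 0,"y": -0.058,"z": 0,"wx": 0,"wy": 0,"wz": 0,"jaw": 255}
    - {"x": 0,"y": -0.058,"z": 0,"wx": 0,"wy": 0,"wz": 0,"jaw": 255}

```text
clock: 3.73
tool_pos: [0.6268, 0.0302, 0.0644]
orientation: [[0.988, 0.153, 0.002], [0.153, -0.988, 0.0], [0.002, -0.0, -1.0]]
force: [0.5, 1.2, 6.1]
gripper_width: 0.0001
```

apply_moves:
  motion:
    - {"x": 0,"y": 0,"z": -0.03,"wx": 0,"wy": 0,"wz": 0,"jaw": 255}
    - {"x": 0,"y": 0,"z": -0.06,"wx": 0,"wy": 0,"wz": 0,"jaw": 255}
    - {"x": -0.03,"y": -0.02,"z": -0.06,"wx": 0,"wy": 0,"wz": 0,"jaw": 255}
    - {"x": -0.06,"y": -0.04,"z": -0.06,"wx": 0,"wy": 0,"wz": 0,"jaw": 255}
    - {"x": -0.09,"y": -0.06,"z": -0.06,"wx": 0,"wy": 0,"wz": 0,"jaw": 255}
    - {"x": -0.12,"y": -0.08,"z": -0.06,"wx": 0,"wy": 0,"wz": 0,"jaw": 255}
    - {"x": -0.148,"y": -0.087,"z": -0.06,"wx": 0,"wy": 0,"wz": 0,"jaw": 255}
    - {"x": -0.148,"y": -0.087,"z": -0.06,"wx": 0,"wy": 0,"wz": 0,"jaw": 255}
    - {"x": -0.148,"y": -0.087,"z": -0.06,"wx": 0,"wy": 0,"wz": 0,"jaw": 255}

```text
clock: 4.48
tool_pos: [0.4653, 0.0933, 0.1237]
orientation: [[0.988, 0.154, -0.0], [0.154, -0.988, 0.0], [-0.0, -0.0, -1.0]]
force: [-0.4, 0.9, -0.4]
gripper_width: 0.0005
```

```bash
cat > b.py <<'E'
from h import *
import sys
o=np.array([.5803,.0547]);a=np.radians(8.8);X=np.array([np.cos(a),np.sin(a)]);Y=np.array([-X[1],X[0]])
s=sense();t=s['tool_pos'];w=t[:2]-o;print('tcp rack',np.round([w@X,w@Y,t[2]],4),'F',np.round(s['force'],1))
for n in('scene','side'):
    f=cam(n,f'{sys.argv[1]}_{n}.png');P=xyz(f);im=f['pixels'];hs=cv2.cvtColor(im,cv2.COLOR_BGR2HSV)
    q=P[...,:2]-o;x=q@X;y=q@Y;Z=P[...,2]
    m=(Z>.023)&(Z<.034)&(x>-.16)&(x<.05)&(abs(y)<.09)&(hs[...,1]>45)&(hs[...,0]<40)
    c,l,st,ce=cv2.connectedComponentsWithStats(m.astype('u1'))
    for i in range(1,c):
        if st[i,4]>40:
            k=l==i;print(n,'bar rack',st[i].tolist(),np.round([x[k].mean(),y[k].mean(),Z[k].mean(),x[k].min(),x[k].max(),y[k].min(),y[k].max()],4),cv2.minAreaRect(np.stack([x[k],y[k]],1).astype('f4')*1e3))
E
python3 b.py a
```

```text
tcp rack [-0.1078  0.0557  0.1237] F [-0.4  0.9 -0.4]
scene bar rack [302, 213, 29, 22, 297] [-0.1039  0.0145  0.0285 -0.1472 -0.0658 -0.0062  0.0336] ((-105.857421875, 13.658000946044922), (37.24161148071289, 81.07210540771484), 86.85105895996094)
side bar rack [292, 231, 34, 19, 344] [-0.1072  0.0175  0.0271 -0.1461 -0.0666 -0.0075  0.0371] ((-105.8690185546875, 14.831917762756348), (39.8958625793457, 79.73194122314453), 86.06625366210938)
```

apply_moves:
  motion:
    - {"x": 0.002,"y": 0,"z": 0.035,"wx": 0,"wy": 0,"wz": 0,"jaw": 255}
    - {"x": 0.002,"y": 0,"z": 0.07,"wx": 0,"wy": 0,"wz": 0,"jaw": 255}
    - {"x": 0.002,"y": 0,"z": 0.1,"wx": 0,"wy": 0,"wz": 0,"jaw": 255}
    - {"x": 0.002,"y": 0,"z": 0.113,"wx": 0,"wy": 0,"wz": 0,"jaw": 255}
    - {"x": 0.002,"y": 0,"z": 0.113,"wx": 0,"wy": 0,"wz": 0,"jaw": 255}
    - {"x": 0.002,"y": 0.006,"z": 0.113,"wx": 0,"wy": 0,"wz": 0,"jaw": 255}
    - {"x": 0.002,"y": 0.012,"z": 0.113,"wx": 0,"wy": 0,"wz": 0,"jaw": 255}
    - {"x": 0.002,"y": 0.017,"z": 0.113,"wx": 0,"wy": 0,"wz": 0,"jaw": 255}
    - {"x": 0.002,"y": 0.022,"z": 0.113,"wx": 0,"wy": 0,"wz": 0,"jaw": 255}
    - {"x": 0.002,"y": 0.026,"z": 0.113,"wx": 0,"wy": 0,"wz": 0,"jaw": 255}
    - {"x": 0.002,"y": 0.03,"z": 0.113,"wx": 0,"wy": 0,"wz": 0,"jaw": 255}
    - {"x": 0.002,"y": 0.03,"z": 0.113,"wx": 0,"wy": 0,"wz": 0,"jaw": 255}

```text
clock: 5.58
tool_pos: [0.4734, 0.0628, 0.0111]
orientation: [[0.988, 0.152, 0.001], [0.152, -0.988, 0.0], [0.001, 0.0, -1.0]]
force: [-0.3, 0.9, -0.1]
gripper_width: 0.0005
```

```bash
python3 b.py b
```

```text
tcp rack [-0.1044  0.0243  0.0111] F [-0.3  0.9 -0.1]
scene bar rack [305, 221, 20, 10, 58] [-0.0889  0.0168  0.0279 -0.1173 -0.0666  0.0018  0.0352] ((-91.66244506835938, 22.211055755615234), (34.66046142578125, 45.24504089355469), 29.428024291992188)
side bar rack [294, 227, 7, 12, 59] [-0.0739  0.0018  0.0267 -0.0842 -0.0662 -0.0223  0.0173] ((-71.53746795654297, -0.8261013031005859), (15.038434982299805, 41.84386444091797), 15.839506149291992)
side bar rack [314, 232, 14, 13, 122] [-0.1324  0.0004  0.0271 -0.1463 -0.1167 -0.0217  0.0203] ((-132.540771484375, -1.0981941223144531), (28.870147705078125, 40.483177185058594), 5.189524173736572)
```

apply_moves:
  motion:
    - {"x": 0,"y": 0.005,"z": 0,"wx": 0,"wy": 0,"wz": 0,"jaw": 255}
    - {"x": 0,"y": 0.01,"z": 0,"wx": 0,"wy": 0,"wz": 0,"jaw": 255}
    - {"x": 0,"y": 0.015,"z": 0,"wx": 0,"wy": 0,"wz": 0,"jaw": 255}
    - {"x": 0,"y": 0.02,"z": 0,"wx": 0,"wy": 0,"wz": 0,"jaw": 255}
    - {"x": 0,"y": 0.024,"z": 0,"wx": 0,"wy": 0,"wz": 0,"jaw": 255}
    - {"x": 0,"y": 0.027,"z": 0,"wx": 0,"wy": 0,"wz": 0,"jaw": 255}
    - {"x": 0,"y": 0.027,"z": 0,"wx": 0,"wy": 0,"wz": 0,"jaw": 255}
    - {"x": 0,"y": 0.02,"z": 0,"wx": 0,"wy": 0,"wz": 0,"jaw": 255}
    - {"x": 0,"y": 0.005,"z": 0,"wx": 0,"wy": 0,"wz": 0,"jaw": 255}
    - {"x": 0,"y": 0.005,"z": -0.04,"wx": 0,"wy": 0,"wz": 0,"jaw": 255}
    - {"x": 0,"y": 0.005,"z": -0.08,"wx": 0,"wy": 0,"wz": 0,"jaw": 255}
    - {"x": 0,"y": 0.005,"z": -0.08,"wx": 0,"wy": 0,"wz": 0,"jaw": 255}

```text
clock: 6.68
tool_pos: [0.4772, 0.0597, 0.096]
orientation: [[0.988, 0.154, 0.008], [0.154, -0.988, 0.001], [0.008, 0.0, -1.0]]
force: [1.9, 0.4, 0.5]
gripper_width: 0.0004
```

```bash
python3 b.py c
python3 - <<'E'
import cv2;f=cv2.imread('pics/c_side.png');cv2.imwrite('pics/c_crop.png',cv2.resize(f[140:300,200:380],None,fx=3.5,fy=3.5))
E
```

```text
tcp rack [-0.1011  0.0207  0.096 ] F [1.9 0.4 0.5]
scene bar rack [292, 204, 28, 21, 262] [-0.0995 -0.0294  0.0284 -0.1428 -0.0642 -0.0496 -0.0116] ((-103.56385803222656, -30.205881118774414), (78.97559356689453, 37.76517868041992), 0.7911919355392456)
side bar rack [297, 221, 33, 16, 308] [-0.1079 -0.0263  0.027  -0.1458 -0.0656 -0.0472 -0.0098] ((-105.71537017822266, -28.554784774780273), (37.25407791137695, 80.2900390625), 89.84716033935547)
```

View pics/c_crop.png

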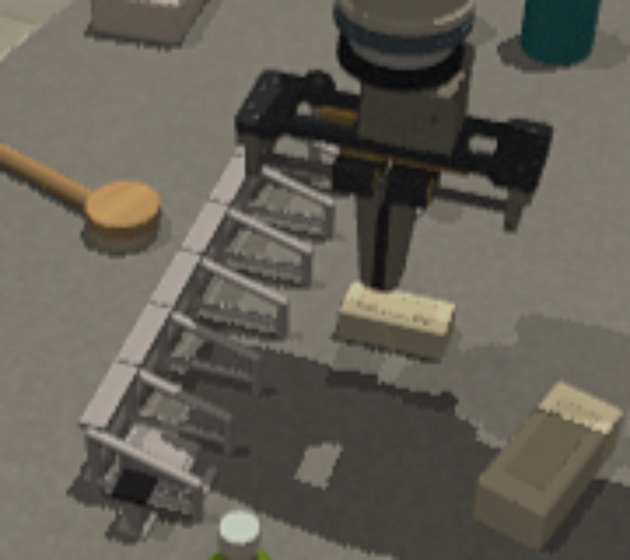

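The bar now lies at about rack (-104, -29) mm, in line with the third gap and roughly parallel to it. In the crop it is at (395,320), level with the third gap. Next I'll turn the tool 90° and go behind the near end.

apply_moves:
  motion:
    - {"x": -0.02,"y": 0,"z": -0.02,"wx": 0,"wy": 0,"wz": 7,"jaw": 255}
    - {"x": -0.04,"y": 0.01,"z": -0.02,"wx": 0,"wy": 0,"wz": 14,"jaw": 255}
    - {"x": -0.067,"y": 0.03,"z": -0.02,"wx": 0,"wy": 0,"wz": 21,"jaw": 255}
    - {"x": -0.067,"y": 0.05,"z": -0.02,"wx": 0,"wy": 0,"wz": 28,"jaw": 255}
    - {"x": -0.067,"y": 0.05,"z": -0.02,"wx": 0,"wy": 0,"wz": 35,"jaw": 255}
    - {"x": -0.067,"y": 0.05,"z": -0.02,"wx": 0,"wy": 0,"wz": 42,"jaw": 255}
    - {"x": -0.067,"y": 0.05,"z": -0.02,"wx": 0,"wy": 0,"wz": 49,"jaw": 255}
    - {"x": -0.067,"y": 0.05,"z": -0.02,"wx": 0,"wy": 0,"wz": 56,"jaw": 255}
    - {"x": -0.067,"y": 0.05,"z": -0.02,"wx": 0,"wy": 0,"wz": 63,"jaw": 255}
    - {"x": -0.067,"y": 0.05,"z": -0.02,"wx": 0,"wy": 0,"wz": 70,"jaw": 255}
    - {"x": -0.067,"y": 0.05,"z": -0.02,"wx": 0,"wy": 0,"wz": 77,"jaw": 255}
    - {"x": -0.067,"y": 0.05,"z": -0.02,"wx": 0,"wy": 0,"wz": 84,"jaw": 255}

```text
clock: 7.78
tool_pos: [0.4139, -0.001, 0.1092]
orientation: [[0.25, -0.968, -0.003], [-0.968, -0.25, 0.0], [-0.001, 0.003, -1.0]]
force: [0.9, 0.2, 0.7]
gripper_width: 0.0002
```

apply_moves:
  motion:
    - {"x": 0,"y": 0,"z": 0,"wx": 0,"wy": 0,"wz": 6,"jaw": 255}
    - {"x": 0,"y": 0,"z": 0,"wx": 0,"wy": 0,"wz": 6,"jaw": 255}
    - {"x": 0,"y": 0,"z": 0,"wx": 0,"wy": 0,"wz": 6,"jaw": 255}
    - {"x": 0,"y": 0,"z": 0,"wx": 0,"wy": 0,"wz": 6,"jaw": 255}

```text
clock: 8.12
tool_pos: [0.4146, -0.0011, 0.1099]
orientation: [[0.157, -0.988, -0.001], [-0.988, -0.157, -0.0], [-0.0, 0.001, -1.0]]
force: [0.2, -0.3, 0.1]
gripper_width: 0.0008
```

```bash
python3 b.py d; python3 -c "
from plant import *
print(sense()['orientation'].round(4))"
```

```text
tcp rack [-0.1723 -0.0298  0.1099] F [ 0.2 -0.3  0.1]
scene bar rack [292, 204, 29, 21, 282] [-0.103  -0.029   0.0284 -0.1455 -0.0641 -0.0488 -0.0112] ((-104.66475677490234, -30.029470443725586), (81.47222900390625, 37.11409378051758), 0.6468736529350281)
side bar rack [297, 221, 33, 16, 319] [-0.1068 -0.0265  0.0271 -0.1457 -0.066  -0.0483 -0.0088] ((-105.89178466796875, -28.31601905822754), (39.426265716552734, 79.70492553710938), 89.48212432861328)
[[ 1.553e-01 -9.879e-01 -8.000e-04]
 [-9.879e-01 -1.553e-01 -0.000e+00]
 [-1.000e-04  8.000e-04 -1.000e+00]]
```

apply_moves:
  motion:
    - {"x": 0,"y": 0,"z": 0.035,"wx": 0,"wy": 0,"wz": 0,"jaw": 255}
    - {"x": 0,"y": 0,"z": 0.07,"wx": 0,"wy": 0,"wz": 0,"jaw": 255}
    - {"x": 0,"y": 0,"z": 0.1,"wx": 0,"wy": 0,"wz": 0,"jaw": 255}
    - {"x": 0,"y": 0,"z": 0.1,"wx": 0,"wy": 0,"wz": 0,"jaw": 255}
    - {"x": 0,"y": -0.007,"z": 0.1,"wx": 0,"wy": 0,"wz": 0,"jaw": 255}
    - {"x": 0,"y": -0.014,"z": 0.1,"wx": 0,"wy": 0,"wz": 0,"jaw": 255}
    - {"x": 0,"y": -0.02,"z": 0.1,"wx": 0,"wy": 0,"wz": 0,"jaw": 255}
    - {"x": 0,"y": -0.027,"z": 0.1,"wx": 0,"wy": 0,"wz": 0,"jaw": 255}
    - {"x": 0,"y": -0.034,"z": 0.1,"wx": 0,"wy": 0,"wz": 0,"jaw": 255}
    - {"x": 0,"y": -0.041,"z": 0.1,"wx": 0,"wy": 0,"wz": 0,"jaw": 255}
    - {"x": 0,"y": -0.047,"z": 0.1,"wx": 0,"wy": 0,"wz": 0,"jaw": 255}
    - {"x": 0,"y": -0.047,"z": 0.1,"wx": 0,"wy": 0,"wz": 0,"jaw": 255}

```text
clock: 9.22
tool_pos: [0.4636, 0.0062, 0.0111]
orientation: [[0.153, -0.988, 0.002], [-0.988, -0.153, 0.0], [0.0, -0.002, -1.0]]
force: [0.5, 0.4, -0.4]
gripper_width: 0.0006
```

```bash
python3 b.py e
python3 - <<'E'
import cv2,numpy as np;f=cv2.imread('pics/e_side.png');g=cv2.imread('pics/e_scene.png');cv2.imwrite('pics/e_crop.png',cv2.resize(np.hstack([f[170:290,220:350],g[170:290,220:350]]),None,fx=3,fy=3))
E
```

```text
tcp rack [-0.1227 -0.0301  0.0111] F [ 0.5  0.4 -0.4]
scene bar rack [283, 209, 34, 21, 314] [-0.0736 -0.0287  0.0285 -0.131  -0.0323 -0.0495 -0.0119] ((-81.66792297363281, -30.56761360168457), (37.57025909423828, 98.74292755126953), 89.82685089111328)
side bar rack [285, 218, 31, 16, 204] [-0.0638 -0.0232  0.0268 -0.1133 -0.0345 -0.0479 -0.0074] ((-73.74421691894531, -27.443065643310547), (37.94376754760742, 79.80924224853516), 87.77775573730469)
```

View pics/e_crop.png

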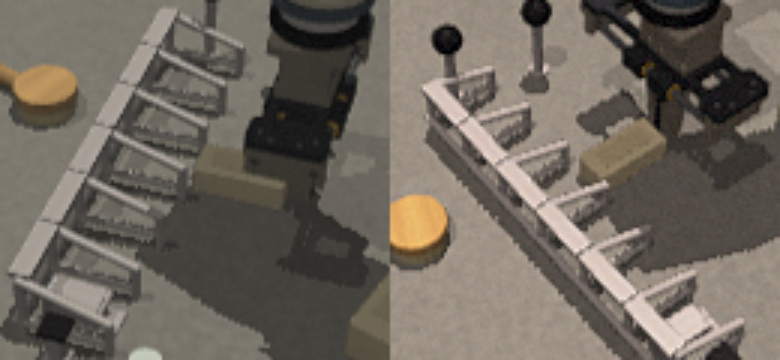

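The right-hand view shows the bar's front at the mouth between the 3rd divider (562,147) and the 4th (600,188), counted from the ball post. That is the third gap, and the bar is centred in it, so I'll push it in.

apply_moves:
  motion:
    - {"x": 0,"y": -0.006,"z": 0,"wx": 0,"wy": 0,"wz": 0,"jaw": 255}
    - {"x": 0,"y": -0.012,"z": 0,"wx": 0,"wy": 0,"wz": 0,"jaw": 255}
    - {"x": 0,"y": -0.018,"z": 0,"wx": 0,"wy": 0,"wz": 0,"jaw": 255}
    - {"x": 0,"y": -0.024,"z": 0,"wx": 0,"wy": 0,"wz": 0,"jaw": 255}
    - {"x": 0,"y": -0.03,"z": 0,"wx": 0,"wy": 0,"wz": 0,"jaw": 255}
    - {"x": 0,"y": -0.036,"z": 0,"wx": 0,"wy": 0,"wz": 0,"jaw": 255}
    - {"x": 0,"y": -0.042,"z": 0,"wx": 0,"wy": 0,"wz": 0,"jaw": 255}
    - {"x": 0,"y": -0.048,"z": 0,"wx": 0,"wy": 0,"wz": 0,"jaw": 255}
    - {"x": 0,"y": -0.054,"z": 0,"wx": 0,"wy": 0,"wz": 0,"jaw": 255}
    - {"x": 0,"y": -0.06,"z": 0,"wx": 0,"wy": 0,"wz": 0,"jaw": 255}
    - {"x": 0,"y": -0.064,"z": 0,"wx": 0,"wy": 0,"wz": 0,"jaw": 255}
    - {"x": 0,"y": -0.064,"z": 0,"wx": 0,"wy": 0,"wz": 0,"jaw": 255}

```text
clock: 10.32
tool_pos: [0.5261, 0.016, 0.0107]
orientation: [[0.153, -0.988, 0.001], [-0.988, -0.153, 0.0], [0.0, -0.001, -1.0]]
force: [0.6, -0.5, 0.3]
gripper_width: 0.0006
```

```bash
python3 b.py f
```

```text
tcp rack [-0.0595 -0.03    0.0107] F [ 0.6 -0.5  0.3]
scene bar rack [269, 219, 31, 17, 244] [-0.0208 -0.0303  0.0289 -0.0681  0.0182 -0.0484 -0.0121] ((-24.927593231201172, -29.800968170166016), (85.81693267822266, 36.15922927856445), 1.2388290166854858)
side bar rack [264, 213, 11, 9, 58] [ 0.0125 -0.0351  0.027  -0.004   0.0287 -0.0483 -0.0216] ((11.386351585388184, -36.18658447265625), (20.40684700012207, 38.51800537109375), 71.26393127441406)
```

apply_moves:
  motion:
    - {"x": 0,"y": -0.003,"z": 0,"wx": 0,"wy": 0,"wz": 0,"jaw": 255}
    - {"x": 0,"y": -0.006,"z": 0,"wx": 0,"wy": 0,"wz": 0,"jaw": 255}
    - {"x": 0,"y": -0.008,"z": 0,"wx": 0,"wy": 0,"wz": 0,"jaw": 255}
    - {"x": 0,"y": -0.009,"z": 0,"wx": 0,"wy": 0,"wz": 0,"jaw": 255}
    - {"x": 0,"y": -0.01,"z": 0,"wx": 0,"wy": 0,"wz": 0,"jaw": 255}
    - {"x": 0,"y": -0.01,"z": 0,"wx": 0,"wy": 0,"wz": 0,"jaw": 255}
    - {"x": 0,"y": -0.01,"z": 0,"wx": 0,"wy": 0,"wz": 0,"jaw": 255}

```text
clock: 11.0
tool_pos: [0.5349, 0.0174, 0.0106]
orientation: [[0.153, -0.988, 0.0], [-0.988, -0.153, 0.0], [0.0, -0.0, -1.0]]
force: [-0.4, -0.4, 0.4]
gripper_width: 0.0005
```

apply_moves:
  motion:
    - {"x": 0,"y": -0.001,"z": 0,"wx": 0,"wy": 0,"wz": 0,"jaw": 255}
    - {"x": 0,"y": -0.002,"z": 0,"wx": 0,"wy": 0,"wz": 0,"jaw": 255}
    - {"x": 0,"y": -0.002,"z": 0,"wx": 0,"wy": 0,"wz": 0,"jaw": 255}
    - {"x": 0,"y": -0.002,"z": 0,"wx": 0,"wy": 0,"wz": 0,"jaw": 255}

```text
clock: 11.33
tool_pos: [0.5369, 0.0177, 0.0106]
orientation: [[0.153, -0.988, 0.0], [-0.988, -0.153, 0.0], [0.0, -0.0, -1.0]]
force: [0.6, 0.6, 1.0]
gripper_width: 0.0005
```

apply_moves:
  motion:
    - {"x": 0,"y": -0.001,"z": 0,"wx": 0,"wy": 0,"wz": 0,"jaw": 255}
    - {"x": 0,"y": -0.002,"z": 0,"wx": 0,"wy": 0,"wz": 0,"jaw": 255}
    - {"x": 0,"y": -0.002,"z": 0,"wx": 0,"wy": 0,"wz": 0,"jaw": 255}
    - {"x": 0,"y": -0.002,"z": 0,"wx": 0,"wy": 0,"wz": 0,"jaw": 255}

```text
clock: 11.67
tool_pos: [0.5386, 0.018, 0.0106]
orientation: [[0.153, -0.988, -0.0], [-0.988, -0.153, -0.0], [-0.0, 0.0, -1.0]]
force: [-0.6, 0.2, 1.2]
gripper_width: 0.0003
```

apply_moves:
  motion:
    - {"x": 0,"y": -0.001,"z": 0,"wx": 0,"wy": 0,"wz": 0,"jaw": 255}
    - {"x": 0,"y": -0.002,"z": 0,"wx": 0,"wy": 0,"wz": 0,"jaw": 255}
    - {"x": 0,"y": -0.002,"z": 0,"wx": 0,"wy": 0,"wz": 0,"jaw": 255}
    - {"x": 0,"y": -0.002,"z": 0,"wx": 0,"wy": 0,"wz": 0,"jaw": 255}

```text
clock: 12.0
tool_pos: [0.5386, 0.018, 0.0103]
orientation: [[0.153, -0.988, -0.004], [-0.988, -0.153, -0.0], [-0.0, 0.004, -1.0]]
force: [-6.7, -2.2, 6.1]
gripper_width: 0.0007
```

```bash
python3 b.py g
```

```text
tcp rack [-0.0468 -0.0299  0.0103] F [-6.7 -2.2  6.1]
scene bar rack [268, 221, 29, 15, 194] [-0.014  -0.031   0.0287 -0.0566  0.0171 -0.0491 -0.0137] ((-19.82803726196289, -30.87476348876953), (33.591514587402344, 74.7423095703125), 87.71377563476562)
```

The push stopped against the back wire, with about 7 N along the push. I'll back straight off and then lift.

apply_moves:
  motion:
    - {"x": 0,"y": 0.002,"z": 0,"wx": 0,"wy": 0,"wz": 0,"jaw": 255}
    - {"x": 0,"y": 0.006,"z": 0,"wx": 0,"wy": 0,"wz": 0,"jaw": 255}
    - {"x": 0,"y": 0.02,"z": 0,"wx": 0,"wy": 0,"wz": 0,"jaw": 255}
    - {"x": 0,"y": 0.045,"z": 0,"wx": 0,"wy": 0,"wz": 0,"jaw": 255}
    - {"x": 0,"y": 0.08,"z": 0,"wx": 0,"wy": 0,"wz": 0,"jaw": 255}
    - {"x": 0,"y": 0.08,"z": -0.04,"wx": 0,"wy": 0,"wz": 0,"jaw": 255}
    - {"x": 0,"y": 0.08,"z": -0.08,"wx": 0,"wy": 0,"wz": 0,"jaw": 255}
    - {"x": 0,"y": 0.08,"z": -0.12,"wx": 0,"wy": 0,"wz": 0,"jaw": 255}
    - {"x": 0,"y": 0.08,"z": -0.16,"wx": 0,"wy": 0,"wz": 0,"jaw": 255}
    - {"x": 0,"y": 0.08,"z": -0.19,"wx": 0,"wy": 0,"wz": 0,"jaw": 255}
    - {"x": 0,"y": 0.08,"z": -0.19,"wx": 0,"wy": 0,"wz": 0,"jaw": 255}
    - {"x": 0,"y": 0.08,"z": -0.19,"wx": 0,"wy": 0,"wz": 0,"jaw": 255}

```text
clock: 13.1
tool_pos: [0.4631, 0.0061, 0.2023]
orientation: [[0.153, -0.988, 0.005], [-0.988, -0.153, 0.0], [0.001, -0.005, -1.0]]
force: [-0.5, 0.5, -0.9]
gripper_width: 0.0003
```

```bash
python3 b.py h
python3 - <<'E'
import cv2,numpy as np;f=cv2.imread('pics/h_side.png');g=cv2.imread('pics/h_scene.png');cv2.imwrite('pics/h_crop.png',cv2.resize(np.hstack([f[140:290,200:390],g[160:310,200:400]]),None,fx=2,fy=2))
E
```

```text
tcp rack [-0.1233 -0.0301  0.2023] F [-0.5  0.5 -0.9]
scene bar rack [268, 221, 23, 15, 180] [-0.0109 -0.032   0.0288 -0.0364  0.0166 -0.0486 -0.0142] ((-9.892705917358398, -31.368810653686523), (52.74462127685547, 34.500465393066406), 0.35480886697769165)
side bar rack [260, 212, 30, 16, 188] [-0.0072 -0.0325  0.0273 -0.0382  0.0407 -0.049  -0.0017] ((-2.8004283905029297, -38.731834411621094), (43.68580627441406, 83.79166412353516), 65.67383575439453)
```

View pics/h_crop.png

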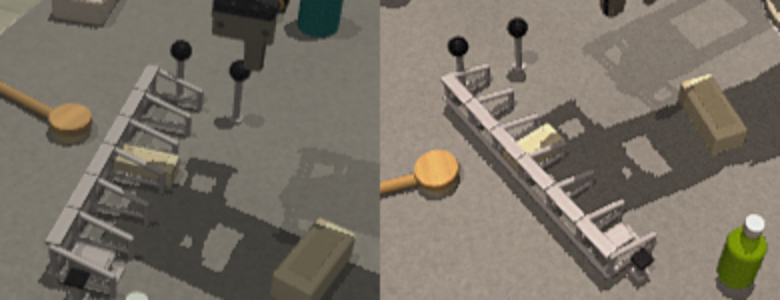

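The bar sits in the third gap, at (150,163) in the left view and (538,140) in the right. Its near end is at rack x = -38 mm, as expected when home, and the other things stand as they were. Handing in now.

```bash
python3 -c "
from plant import *
print(hand_in())"
```

```text
the job is handed in; nothing more can be done
None
```

The job is done and handed in at about 13 s on the robot's clock; no verdict came back.

- **Counting:** I touched the rail over the first gap at the ball-topped post on the -y end, the farther of the two ball posts. I then slid lightly over the second gap and ended over the third. Contact was 6–8 N, and I lifted off there without touching the rail beyond it.
- **Pushing:** I pushed the smaller bar sideways until it lined up with the third gap, then lengthwise in until it stopped at about 7 N along the push. It was never gripped or lifted. As it stopped, about 6 N upward also showed on the tool, so I backed straight off before lifting.
- **Last checks:**
  - The bar is between the 3rd and 4th dividers from the ball post.
  - Its near end is at rack x ≈ -37 mm (expected -38 mm) and its top is at 28 mm, so it lies flat and home.
  - The gripper was clear at 0.2 m height. The brush, lime bottle and clip look unmoved in the last picture, and the arm never went near the other bottles or the fan.
- **Failed or disagreed:**
  - The first move call was refused because fields were missing; nothing moved.
  - In the last side-camera fit, the rack wires partly hid the bar, so its width and angle were unreliable. I used the bar's ends and the scene camera instead.

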